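# Complete the tube carrier, lift its sagging gate bolt free and hold the gate ajar

### The job

Finish loading the blue tube carrier in run order - the blank already stands in place one (one dot), so seat the yellow-capped tube in place two first and then the blue-capped one in place three, upright and fully down. Then let me at it: the barrel bolt of the dock's gate has sagged and its notch hangs on the bent lip of the keeper, so lift the bolt by its black knob while you pull it back clear of the keeper, without forcing it, and swing the self-closing gate about 40 degrees ajar. Finish while still gripping the knob and holding the gate there, so that I can reach in; leave the other tubes, the bottle, the beaker and the marker alone.

Things in the scene. Friction and masses are not known exactly. Their poses are not given: they have to be found in the camera images.
- yellow_tube: white 15 ml sample tube with a yellow-amber screw cap, 98 mm tall, body 16 mm across, cap 19 mm across on its top 12 mm; loose, stands upright in the wire supply rack. Origin at the centre of its underside, z up along the tube
- blue_tube: same tube with a blue cap; loose, in the supply rack; origin as above
- spare_tube: same tube with a whitish cap, in the supply rack; leave it there; origin as above. The yellow, blue and spare tubes stand 70 mm apart in one row of the rack, in any order; tubes may lean by up to 0.04 rad in their cells
- blank_tube: same tube with a whitish cap, already seated in place one of the carrier; leave it there; origin as above
- supply_rack: light blue wire rack, 98 x 222 x 66 mm (x, y, z), fixed; its cells are 20 mm square; its floor, on which the tubes stand, is 7 mm above its underside. Origin at the centre of its underside. Behind rack and dock (world x beyond 0.62, y from -0.27 to 0.12) stands a tall printer: keep wrist and gripper clear of it
- carrier: blue block, 66 x 160 x 55 mm (x, y, z), 0.8 kg, loose in the dock with 3 to 6 mm of play, with three round holes 19 mm wide and 45 mm deep, 45 mm apart in a row along its y; one, two or three white dots on its top in front (-x) of each hole. Origin at the centre of its underside
- place_1 (a point): mouth centre, on the carrier's top face, of the hole with one dot (at the gate's hinge end, +y); holds the blank tube
- place_2 (a point): mouth centre of the hole with two dots (middle). A tube fully down has its underside 45 mm below this point and its cap's top 53 mm above it
- place_3 (a point): mouth centre of the hole with three dots (at the keeper end, -y)
- dock: fixed white and aluminium dock, 128 x 240 mm, base 8 mm thick, walls 74 mm high, that pens the carrier. Origin at the centre of its underside; its -x side is the front with the gate, hinged at the left (+y) and bolted at the right (-y)
- keeper: steel strap loop on the dock's right-hand post, 38 mm high and 18 mm wide (y), its top 89 mm above the worktop; its lower edge is bent up into a lip 3 mm thick that stands in the notch of the bolt. Same origin and axes as the dock, fixed to it
- gate_hinge (a point): point on the gate's upright hinge axis (frame of the dock), 62 mm above the worktop
- gate (a joint): gate angle, rad: 0 shut, grows as it swings out towards the dock's -x side, up to 1.3. A spring shuts it: about 0.25 N m at 0, 0.5 N m at 0.7 rad. Gate 166 mm wide, 10 mm thick, top 74 mm above the worktop; it swings clockwise seen from above
- bolt (a joint): bolt travel, m: 0 home in the keeper, grows as it is drawn back towards the hinge (dock +y when shut), up to 0.036; clear of the keeper from 0.027. Friction 2 N, no spring. Not lifted, its notch catches on the lip after 3.5 mm
- bolt_sag (a joint): lift of the bolt, rad: 0 sagging down under its own weight (about 2 N at the knob), grows as it is lifted, up to 0.09 (10 mm at the knob when home, 7.6 mm when drawn 30 mm). The bolt swings up about its rear guide, 115 mm behind the knob when home; the notch clears the lip when the knob is 4.2 mm up or more (0.037 rad), and only then can the bolt be drawn
- bolt_knob (a point): centre of the black upright knob on the bolt, 20 mm across, 26 mm high (101 mm above the worktop when at rest, its top at 114 mm), on a 9 mm stem; the steel bolt is 14 mm thick and lies 39 mm below this point, 13 mm in front of the gate's face. Its frame turns with gate and bolt: y is the bolt's axis, pointing from keeper to hinge. The guide beside it is 86 mm high
- marker: red and white marker pen, 135 mm long, 17 mm thick, lying between rack and dock; bystander
- reagent: white reagent bottle, 52 mm across, 98 mm tall, behind the dock; bystander
- beaker: small glass beaker, 57 mm across, 70 mm tall, behind the dock; bystander
Not all that is in view belongs to the job. Leave any green look-alike of the blank_tube alone.

How it is judged:
On the way, in this order (a step that is already met when the one before it is completed fails the run):
1. the yellow-capped tube is seated in place two and let go (horizontal distance between yellow_tube and place_2 below 0.006 m and z of yellow_tube in the frame of carrier below 0.016 m and angle between yellow_tube's own z axis and vertical below 0.15 rad and contact force between the fingers and yellow_tube below 0.1 N), for 0.2 s.
2. then the blue-capped tube is seated in place three and let go (horizontal distance between blue_tube and place_3 below 0.006 m and z of blue_tube in the frame of carrier below 0.016 m and angle between blue_tube's own z axis and vertical below 0.15 rad and contact force between the fingers and blue_tube below 0.1 N), for 0.2 s.
3. the bolt is drawn clear of the keeper (value of joint bolt above 0.025 m), for 0.05 s.
At the end, for the whole second after the job is handed in: The fingers grip the knob (over 1.5 N) and hold the gate still, 0.45 to 0.95 rad open, bolt drawn over 22 mm; blank, yellow and blue tubes stand in places one, two and three within 6 mm of the hole centre and of fully down; the carrier sits flat in the dock (value of joint gate between 0.45 and 0.95 rad and velocity of joint gate between -0.1 and 0.1 rad/s and value of joint bolt above 0.022 m and contact force between the fingers and bolt above 1.5 N and horizontal distance between blank_tube and place_1 below 0.006 m and z of each of blank_tube, yellow_tube, blue_tube in the frame of carrier below 0.016 m and horizontal distance between yellow_tube and place_2 below 0.006 m and horizontal distance between blue_tube and place_3 below 0.006 m and z of carrier in the frame of dock below 0.011 m and angle between carrier's own z axis and vertical below 0.05 rad); the arm keeps its last pose, push and grip.
It fails at once if the bolt is forced against the keeper (over 40 N) (contact force between bolt and keeper above 40 N).
It fails at once if the blank or spare tube is disturbed (moved over 20 mm) (distance of any of blank_tube, spare_tube from where it was at the start of the episode above 0.02 m).
It fails at once if a tube to be loaded is tipped over (angle between any of yellow_tube, blue_tube's own z axis and vertical above 0.8 rad).
It fails at once if the marker, bottle or beaker is moved (over 30 mm) (distance of any of marker, reagent, beaker from where it was at the start of the episode above 0.03 m).
It also fails if it takes over 72 s, if anything falls off the work surface, if the arm or the gripper's body presses on something with over 40 N, if the wrist force passes 120 N, or if a joint passes its speed limit or range.

### The arm

A 7-joint arm with a two-finger parallel gripper is mounted at the origin on a cart in front of the work surface, level with it; the furniture and walls round the work are solid. World frame = base frame: x ahead of the robot, y to its left, z up, the work surface at z = 0. Lengths are in m, angles in rad, forces in N, time in s.
With the tool pointing down it reaches from about 0.4 to 0.9 m from the base axis. Payload 5.5 kg.
Tool frame: the origin (TCP) lies at the very end of the fingers, on their centre line; the grasp point (between the pads) lies 19 mm behind it; z points along the fingers, y is the line along which they close (so a half turn about z gives the same grasp; the last joint's range is limited). The gripper opens to 92 mm and grips with 3 to 60 N. Pads are 19 mm wide; open, the fingers measure 130 mm over their backs; the gripper's body (75 mm by 190 mm) begins 47 mm behind the grasp point.
Start: joints at [-0.953, 0.501, -0.427, 1.55, 0.221, 1.138, -0.21], TCP at [0.226, 0.61, 0.227] pointing down, gripper open.
Joint ranges: [-2.88, 2.88], [-0.31, 2.03], [-1.54, 1.56], [0.2, 2.42], [-1.41, 4.55], [0.19, 2.02], [-2.57, 2.57]. Speed limits (rad/s): [2.57, 2.57, 3.14, 3.14, 3.14, 3.14, 3.14].

### API

Orientations are given as a 3x3 rotation matrix whose columns are the frame's x, y, z axes.
In Python, from workcell import * gives the robot as it stands. The module is installed in compiled form; this text tells all that it offers.
- The arm moves only by the shell command python3 -m crank 'ROWS'. ROWS is JSON, a list of rows, each a list of 7 numbers: the shift along the world's x, y, z in mm, then the turn, a rotation vector about the world's x, y, z in degrees, then the finger opening in mm, from 0 to 91.8. In form: [[x, y, z, rx, ry, rz, hand], ...]. A call has 1 to 10 rows; each row shifts and turns the commanded pose from where the row before left it; what a row does not reach is not made up. A row lasts 1/12 s, in which the tool goes at most 41.7 mm and 7.16 degrees, less where a joint would pass 70% of its speed; a pose out of reach is approached as far as the arm can. A call with a gripper value outside its range is refused whole. The fingers move at their own pace and stop on an object; the grip force is fixed at half the most. Time passes only in rows, so rows that do not move let the fingers close. It gives the time, the measured TCP pose, the force, the opening and the grip force at its end, in the units of the state.
- get_state(): the state, without advancing time (a new reading comes with each control period).
- capture(name): name is "scene" or "top" or "wrist"; returns the picture (420x560x3 uint8, red, green, blue); there is no depth.
- camera_params(name): a dict with "K" (3x3 intrinsics, pixels), "T" (4x4, takes a point from camera to world coordinates); the wrist camera has in their place "mount" (4x4, takes a point from camera to tool coordinates, whose origin is the TCP and whose axes are the flange's). Camera axes: x right, y down, z forward; pixel columns grow to the right and rows downward; lengths in m; the calibration is good to about 2 mm. A picture is of the moment at which its call begins: read the wrist's pose just before it. camera_params takes no time and is no camera call.
- sign_off(): hands the job in; it is judged then, once.
Trained networks look in the newest picture that a camera, given by its name, has taken for a name from the list of things; names that differ only in an ending like _2 or _b are one class to them, and where a whole thing is asked for, a point or a joint stands for the part that bears it (a point fixed in the world has none). Each returns a list of dicts, best first, with "p" (0 to 1); they miss things now and then, are a little off and sometimes report something else, mostly with a low value. They report only what shows in the picture. A call takes as long as a camera call. They do not tell look-alikes from the thing itself.
- look_for(thing, camera): "point" ([x, y, z] in m, in world coordinates, good to about 4 mm: the middle of the surface that is visible of it).
- cut_out(thing, camera): "mask" (420x560 bool, what is visible of it).
The state is a dict: "time_s": time; "q": joint angles; "joint_vel": joint speeds; "joint_efforts": joint torques, N m; "ee_pos": TCP position; "tool_rot": TCP orientation; "force": force on the tool from outside, world axes, zero at the start; "ft_torque": the same for the moment, N m; "grip_width": opening from 0.0 (shut) to 1.0 (fully open); "finger_force": force on a finger pad.
Only numpy, scipy, OpenCV 4.12 (cv2) and the standard library are available. Lean on these libraries where they do the work, as an engineer would, in place of code of your own. Each camera call takes 0.05 s, during which the arm holds its last target. There are 200 camera calls.

## Working session

There is one attempt and no reset: what is moved stays moved. The work goes in short steps, Python scripts to look and compute and a shell command to move; the robot and the scene stay as the last step left them, time stands still between calls to the robot, and variables do not carry over. Pictures are saved under pics/ and viewed, at most 10 in all, crops included, and the job is handed in when it is done.

```bash
mkdir -p pics; python3 - <<'E'
from workcell import *
import cv2,numpy as np
s=get_state();print(s['time_s'],s['ee_pos'],s['tool_rot'],s['grip_width'])
for c in ['scene','top']:
    im=capture(c);cv2.imwrite(f'pics/{c}1.png',im[:,:,::-1])
    for t in ['yellow_tube','blue_tube','spare_tube','blank_tube','supply_rack','carrier','dock','keeper','bolt_knob','marker']:
        try: r=look_for(t,c);print(c,t,[(np.round(d['point'],3).tolist(),round(d['p'],2)) for d in r[:4]])
        except Exception as e: print(c,t,e)
for c in ['scene','top']:
    p=camera_params(c);print(np.round(p['K'],1).tolist(),np.round(p['T'],4).tolist())
print(camera_params('wrist'))
E
```

```text
0.0 [0.22559589 0.60883496 0.22567663] [[-9.37749595e-01  3.47311316e-01 -7.39427089e-04]
 [ 3.47312098e-01  9.37747819e-01 -1.82593332e-03]
 [ 5.92288350e-05 -1.96908021e-03 -9.99998060e-01]] 0.9969501900676135
scene yellow_tube [([0.487, -0.041, 0.078], 0.48), ([0.485, -0.374, 0.063], 0.18)]
scene blue_tube [([0.477, 0.033, 0.075], 0.7), ([0.505, -0.368, 0.037], 0.16)]
scene spare_tube [([0.463, 0.104, 0.074], 0.66), ([0.498, -0.367, 0.036], 0.49), ([0.569, -0.343, 0.065], 0.45)]
scene blank_tube [([0.577, -0.167, 0.056], 0.82), ([0.561, -0.298, 0.089], 0.72), ([0.647, -0.496, 0.047], 0.59)]
scene supply_rack [([0.478, 0.028, 0.033], 0.92)]
scene carrier [([0.565, -0.341, 0.061], 0.84)]
scene dock []
scene keeper [([0.475, -0.439, 0.078], 0.84), ([0.561, -0.339, 0.062], 0.32)]
scene bolt_knob [([0.486, -0.373, 0.066], 0.87)]
scene marker [([0.489, -0.376, 0.067], 0.71), ([0.452, -0.124, 0.011], 0.67)]
top yellow_tube []
top blue_tube [([0.481, 0.035, 0.104], 0.57)]
top spare_tube []
top blank_tube [([0.588, -0.169, 0.097], 0.57), ([0.571, -0.295, 0.112], 0.4), ([0.494, -0.354, 0.06
[... 561 characters left out ...]
[[504.4, 0.0, 280.7], [0.0, 504.4, 209.6], [0.0, 0.0, 1.0]] [[0.0005, -0.9986, 0.0529, 0.4824], [-1.0, -0.0002, 0.0051, -0.1678], [-0.0051, -0.0529, -0.9986, 1.4173], [0.0, 0.0, 0.0, 1.0]]
{'K': array([[339.85130272,   0.        , 282.49630469],
       [  0.        , 339.85130272, 212.08202058],
       [  0.        ,   0.        ,   1.        ]]), 'mount': array([[-1.51425761e-05, -9.62420503e-01, -2.71563574e-01,
         7.32212508e-02],
       [ 9.99999974e-01,  4.68176973e-05, -2.21682484e-04,
        -4.23061450e-04],
       [ 2.26065749e-04, -2.71563570e-01,  9.62420478e-01,
        -1.57735383e-01],
       [ 0.00000000e+00,  0.00000000e+00,  0.00000000e+00,
         1.00000000e+00]])}
```

View pics/scene1.png

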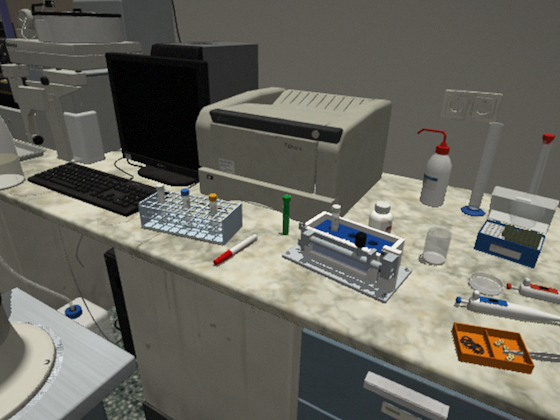

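View pics/top1.png

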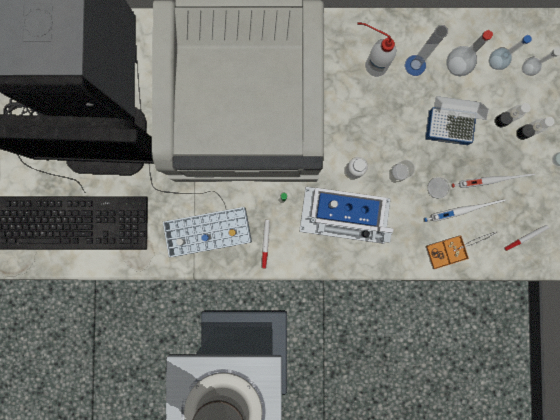

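The scene view shows the rack at (190,215) with whitish, blue and amber caps at (160,188), (185,192) and (213,197). The green look-alike is at (286,215), the dock at (345,255) with its black knob at (361,240), and the blank at (336,211). In the top view the caps are at (181,241), (206,238) and (232,233), and the knob is at (365,234).

The yellow target could be confused with the orange parts box at (447,252) or the marker at (265,245), both top view. I choose the amber cap in the rack at (232,233).

```bash
cat > h.py <<'E'
from workcell import *
import cv2,numpy as np
def pose(name):
    p=camera_params(name)
    if name!='wrist': return p['K'],p['T']
    s=get_state();T=np.eye(4);T[:3,:3]=s['tool_rot'];T[:3,3]=s['ee_pos']
    return p['K'],T@p['mount']
def px2w(K,T,uv,z):
    d=T[:3,:3]@np.linalg.solve(K,[uv[0],uv[1],1.]);o=T[:3,3]
    return o+d*(z-o[2])/d[2]
def w2px(K,T,P):
    c=T[:3,:3].T@(np.array(P)-T[:3,3]);c=K@c;return c[:2]/c[2]
E
python3 - <<'E'
from h import *
im=cv2.imread('pics/top1.png');K,T=pose('top')
hsv=cv2.cvtColor(im,cv2.COLOR_BGR2HSV)
for n,uv,z in [('spare',(181,241),.105),('blue',(206,238),.105),('yel',(232,233),.105),('green',(283,197),.1),('blank',(334,204),.116),('h2',(349,207),.063),('h3',(365,210),.063),('knob',(365,234),.114),('mark',(265,245),.01),('printerR',(323,150),.25)]:
    print(n,px2w(K,T,uv,z).round(4))
E
```

```text
spare [0.4701 0.098  0.105 ]
blue [0.4779 0.033  0.105 ]
yel [ 0.4909 -0.0345  0.105 ]
green [ 0.5852 -0.1671  0.1   ]
blank [ 0.5658 -0.2989  0.116 ]
h2 [ 0.5611 -0.3445  0.063 ]
h3 [ 0.5531 -0.3874  0.063 ]
knob [ 0.4884 -0.3786  0.114 ]
mark [ 0.4582 -0.117   0.01  ]
printerR [ 0.6833 -0.2604  0.25  ]
```

```bash
python3 -c "
import cv2
a=cv2.imread('pics/top1.png')
b=cv2.resize(a[195:265,155:255],None,fx=4,fy=4,interpolation=2);c=cv2.resize(a[180:250,295:395],None,fx=4,fy=4,interpolation=2)
cv2.imwrite('pics/crop1.png',cv2.hconcat([b,c]))"
```

```text
(no output)
```

View pics/crop1.png

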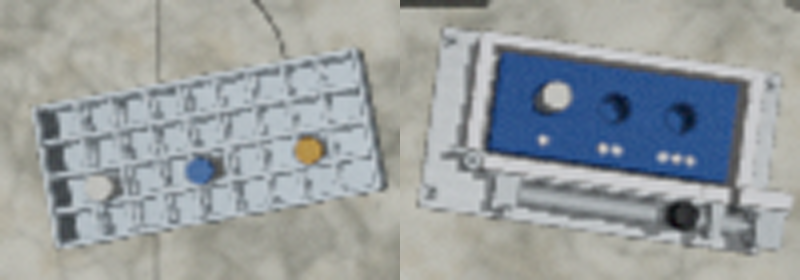

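The crops confirm it: the amber cap is alone in the rack row at (308,150), with blue at (199,170) and whitish at (99,187). The carrier's dots read 1, 2, 3 from left to right, with the blank over one dot.

```bash
R='[13,-32,0,0,0,-3,40]'; python3 -m crank '[[13,-32,0,0,0,-3,40],[13,-32,0,0,0,-3,40],[13,-32,0,0,0,-3,40],[13,-32,0,0,0,-3,40],[13,-32,0,0,0,-3,40],[13,-32,0,0,0,-3,40],[13,-32,0,0,0,-3,40],[13,-32,0,0,0,-3,40],[13,-32,0,0,0,-3,40],[13,-32,0,0,0,-3,40]]'; python3 -m crank '[[13,-32,0,0,0,-3,40],[13,-32,0,0,0,-3,40],[13,-32,0,0,0,-3,40],[13,-32,0,0,0,-3,40],[13,-32,0,0,0,-3,40],[13,-32,0,0,0,-3,40],[13,-32,0,0,0,-3,40],[13,-32,0,0,0,-3,40],[13,-32,0,0,0,-3,40],[13,-32,0,0,0,-3,40]]'
```

```text
time_s: 1.93
ee_pos: [0.3562, 0.288, 0.2271]
tool_rot: [[-0.637, 0.771, 0.001], [0.771, 0.637, 0.001], [-0.0, 0.001, -1.0]]
force: [0.4, 0.0, -0.1]
grip_width: 0.44
finger_force: 0.0
time_s: 2.77
ee_pos: [0.4863, -0.032, 0.2271]
tool_rot: [[-0.166, 0.986, 0.001], [0.986, 0.166, 0.0], [-0.0, 0.001, -1.0]]
force: [-0.5, -0.3, 0.1]
grip_width: 0.441
finger_force: 0.0
```

```bash
python3 - <<'E'
from h import *
K,T=pose('wrist');im=capture('wrist');cv2.imwrite('pics/w1.png',im[:,:,::-1])
for t,z in [('yellow_tube',.105),('blue_tube',.105),('spare_tube',.105)]:
    for d in cut_out(t,'wrist')[:2]:
        ys,xs=np.nonzero(d['mask']);print(t,d['p'],xs.mean(),ys.mean(),xs.min(),xs.max(),ys.min(),ys.max())
hsv=cv2.cvtColor(im,cv2.COLOR_RGB2HSV)
for n,lo,hi in [('yel',(12,120,90),(28,255,255)),('blu',(105,130,60),(120,255,255))]:
    m=cv2.inRange(hsv,lo,hi);k,l,st,c=cv2.connectedComponentsWithStats(m)
    for i in range(1,k):
        if st[i,4]>80: print(n,st[i],c[i],px2w(K,T,c[i],.105).round(4))
E
```

```text
yellow_tube 0.64 290.00735294117646 200.21691176470588 279 300 185 215
yellow_tube 0.31 305.78191126279864 114.31168941979521 247 362 0 235
blue_tube 0.82 290.4941451990632 117.73302107728337 279 301 106 129
spare_tube 0.65 289.6067251461988 30.084795321637426 278 301 13 48
yel [282 203  18  12 153] [290.87581699 208.60784314] [ 0.4937 -0.034   0.105 ]
yel [189 274  15  59 439] [193.90432802 307.09567198] [ 0.4212 -0.1423  0.105 ]
yel [362 282  15  51 303] [371.82178218 312.20132013] [ 0.5855 -0.1202  0.105 ]
yel [ 319  344  188   12 1746] [427.44501718 349.82760596] [ 0.6483 -0.1515  0.105 ]
yel [151 350  99   6 484] [192.22520661 352.40289256] [ 0.4243 -0.192   0.105 ]
```

View pics/w1.png

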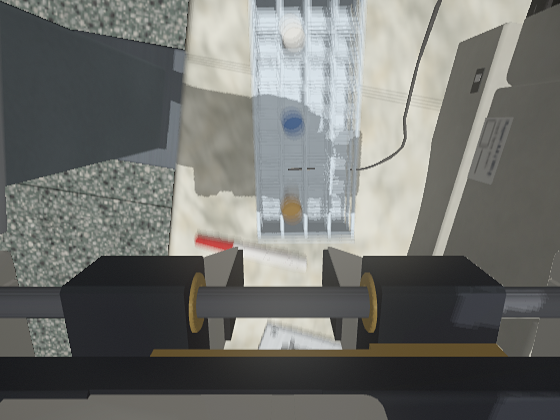

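The wrist view shows the amber cap at about (291,207), blue at (292,123) and whitish at (292,35), with the tips framing the marker's end at (265,250). I'll refine the cap centres.

```bash
python3 - <<'E'
from h import *
K,T=pose('wrist');im=cv2.imread('pics/w1.png')
print(w2px(K,T,[.4909,-.0345,.105]),w2px(K,T,[.4779,.033,.105]))
a=[cv2.resize(im[y-25:y+25,265:315],None,fx=8,fy=8,interpolation=2) for y in (205,123)]
cv2.imwrite('pics/w1c.png',cv2.hconcat(a))
E
```

```text
[288.0936556  209.82837536] [286.45808414 126.79292953]
```

View pics/w1c.png

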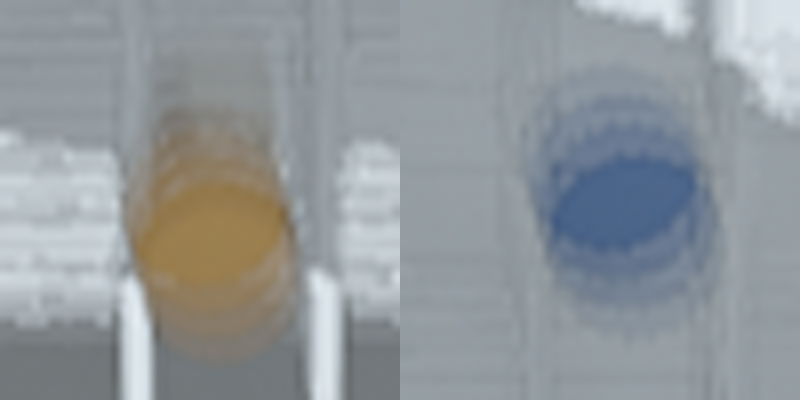

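The picture is motion-blurred along the travel direction, so I'll retake it now that the arm is still.

```bash
python3 - <<'E'
from h import *
K,T=pose('wrist');im=capture('wrist');print(get_state()['ee_pos'],get_state()['time_s'])
cv2.imwrite('pics/w2.png',im[:,:,::-1])
hsv=cv2.cvtColor(im,cv2.COLOR_RGB2HSV)
for n,lo,hi,y in [('yel',(10,70,60),(30,255,255),205),('blu',(104,80,50),(125,255,255),120)]:
    m=cv2.inRange(hsv[:,260:320],lo,hi)[:235];k,l,st,c=cv2.connectedComponentsWithStats(m)
    for i in range(1,k):
        if st[i,4]>60: print(n,st[i],c[i],px2w(K,T,c[i]+[260,0],.105).round(4))
a=[cv2.resize(im[y-25:y+25,265:315,::-1],None,fx=8,fy=8,interpolation=2) for y in (205,120)]
cv2.imwrite('pics/w2c.png',cv2.hconcat(a))
E
```

```text
[ 0.4855014  -0.02986616  0.22660387] 3.0167
yel [ 20 194  21  22 367] [ 29.98637602 204.6893733 ] [ 0.4917 -0.0298  0.105 ]
blu [ 20 107  22  22 380] [ 30.76052632 117.50263158] [0.4801 0.0406 0.105 ]
```

View pics/w2c.png

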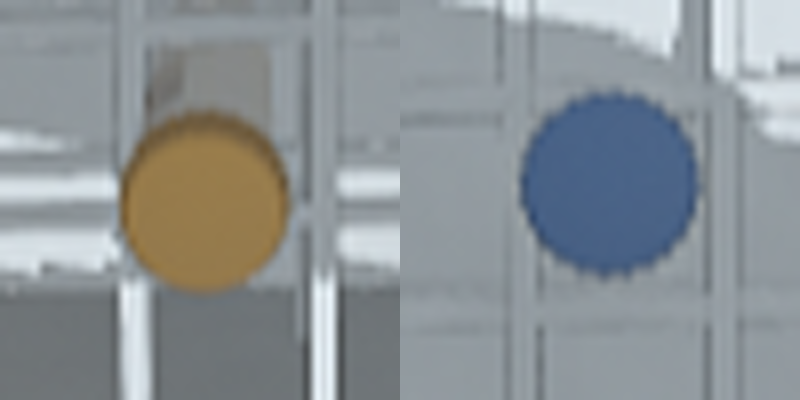

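Sharp now: the amber cap is centred at crop (205,205), i.e. pixel (290,205), and blue at (291,118). I'll descend on yellow.

```bash
python3 -m crank '[[6,-0.5,-20,0,0,0,40],[0,0,-30,0,0,0,40],[0,0,-30,0,0,0,40],[0,0,-30,0,0,0,40],[0,0,-20,0,0,0,40],[0,0,-12,0,0,0,40],[0,0,-5,0,0,0,40],[0,0,0,0,0,0,40],[0,0,0,0,0,0,40]]'; python3 -m crank '[[0,0,0,0,0,0,0],[0,0,0,0,0,0,0],[0,0,0,0,0,0,0],[0,0,0,0,0,0,0],[0,0,0,0,0,0,0],[0,0,0,0,0,0,0]]'; python3 - <<'E'
from h import *
K,T=pose('wrist');s=get_state();im=capture('wrist');cv2.imwrite('pics/w3.png',im[:,:,::-1])
print(s['grip_width'],s['finger_force'],w2px(K,T,s['ee_pos']-s['tool_rot'][:,2]*.019))
E
```

```text
time_s: 3.77
ee_pos: [0.492, -0.0299, 0.0802]
tool_rot: [[-0.17, 0.985, 0.0], [0.985, 0.17, 0.001], [0.0, 0.001, -1.0]]
force: [0.6, 0.2, -0.3]
grip_width: 0.434
finger_force: 0.0
time_s: 4.27
ee_pos: [0.4926, -0.031, 0.0804]
tool_rot: [[-0.168, 0.986, 0.002], [0.986, 0.168, 0.0], [-0.0, 0.002, -1.0]]
force: [-0.2, 0.8, 3.4]
grip_width: 0.186
finger_force: 30.0
0.18586181177489403 30.000705309212208 [283.01278136 283.90150677]
```

View pics/w3.png

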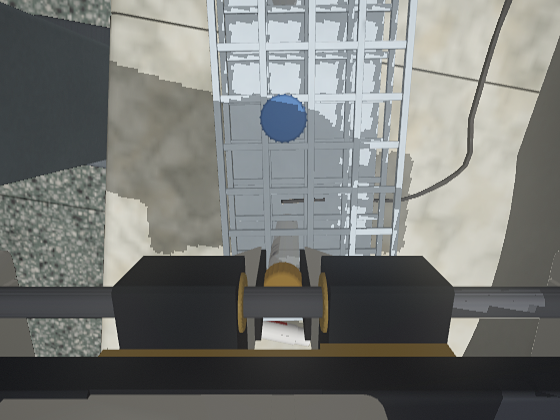

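Yellow is gripped, with its cap centred at about (283,275) between the pads. I'll lift it and carry it to a viewing point by the dock.

```bash
python3 -m crank '[[0,0,10,0,0,0,0],[0,0,25,0,0,0,0],[0,0,30,0,0,0,0],[0,0,30,0,0,0,0],[0,0,30,0,0,0,0],[0,0,10,0,0,0,0]]'; python3 -m crank '[[0,-20,0,0,0,-1.8,0],[1,-38,0,0,0,-1.8,0],[1,-40,0,0,0,-1.8,0],[1,-40,0,0,0,-1.8,0],[1,-40,0,0,0,-1.8,0],[1,-40,0,0,0,-1.8,0],[1,-40,0,0,0,-1.8,0],[1,-40,0,0,0,-1.8,0],[1,-38,0,0,0,-1.8,0],[0,-30,0,0,0,-1.8,0]]'; python3 -m crank '[[0,0,0,0,0,0,0],[0,0,0,0,0,0,0],[0,0,0,0,0,0,0]]'; python3 - <<'E'
from h import *
s=get_state();K,T=pose('wrist');im=capture('wrist');cv2.imwrite('pics/w4.png',im[:,:,::-1])
import pickle;pickle.dump((K,T),open('w4.pkl','wb'))
for n,P in [('h1',(.5658,-.299,.063)),('h2',(.5611,-.3445,.063)),('h3',(.5531,-.3874,.063)),('knob',(.4884,-.3786,.114))]: print(n,w2px(K,T,P))
E
```

```text
time_s: 4.82
ee_pos: [0.4937, -0.0312, 0.2193]
tool_rot: [[-0.168, 0.986, 0.006], [0.986, 0.168, 0.0], [-0.001, 0.006, -1.0]]
force: [0.7, -0.6, -0.3]
grip_width: 0.182
finger_force: 30.0
time_s: 5.65
ee_pos: [0.4983, -0.4001, 0.2142]
tool_rot: [[0.148, 0.989, -0.002], [0.989, -0.148, -0.0], [-0.001, -0.001, -1.0]]
force: [-0.3, 0.1, 0.5]
grip_width: 0.187
finger_force: 30.0
time_s: 5.9
ee_pos: [0.4993, -0.3959, 0.2138]
tool_rot: [[0.145, 0.989, -0.001], [0.989, -0.145, 0.002], [0.002, -0.002, -1.0]]
force: [0.3, 0.7, -0.3]
grip_width: 0.183
finger_force: 30.0
h1 [344.10721404  76.27722447]
h2 [343.75501718 131.61610167]
h3 [339.57762088 180.33241463]
knob [265.79580378 193.00218311]
```

View pics/w4.png

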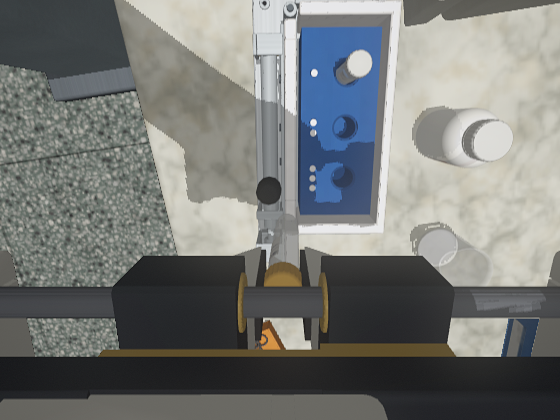

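Holes two and three show at about (345,126) and (343,177), the knob at (268,189), and the blank's cap at (360,63). I'll zoom in for the hole centres.

```bash
python3 - <<'E'
from h import *
im=cv2.imread('pics/w4.png');
cv2.imwrite('pics/w4c.png',cv2.resize(im[100:205,250:380],None,fx=5.5,fy=5.5,interpolation=cv2.INTER_CUBIC))
E
```

```text
(no output)
```

View pics/w4c.png

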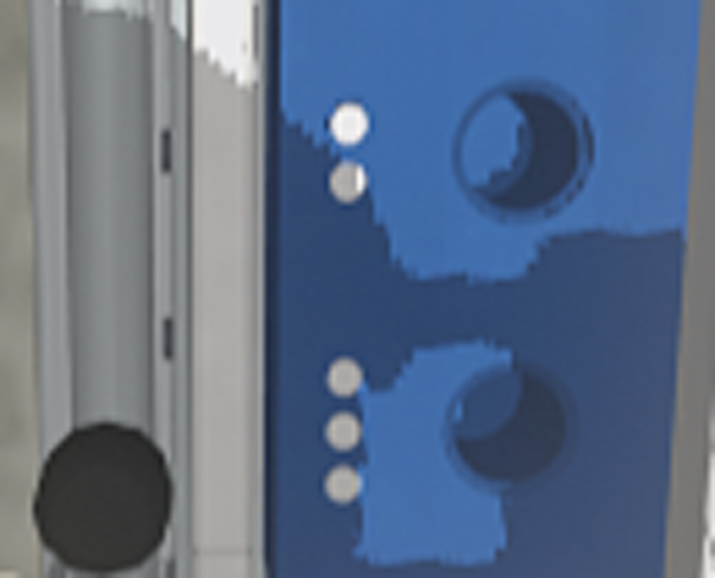

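```bash
python3 - <<'E'
from h import *
import pickle;K,T=pickle.load(open('w4.pkl','rb'))
for n,u,z in [('h2',(345,127),.063),('h3',(342.4,177.2),.063),('knob',(268.5,190.2),.114),('dots2',(313.2,127.7),.063),('blank',(360,63),.116)]: print(n,px2w(K,T,u,z).round(4))
a=px2w(K,T,(345,127),.063);b=px2w(K,T,(342.4,177.2),.063);print(np.linalg.norm(a-b),np.degrees(np.arctan2(*(a-b)[:2])))
s=get_state();print(s['ee_pos'],s['tool_rot'][:,2])
# grasped cap
im=cv2.imread('pics/w4.png');hsv=cv2.cvtColor(im,cv2.COLOR_BGR2HSV)[225:300,255:315]
m=cv2.inRange(hsv,(10,90,60),(30,255,255));ys,xs=np.nonzero(m);print(xs.min()+255,xs.max()+255,ys.min()+225,ys.max()+225)
z=s['ee_pos'][2]+.025
print(w2px(K,T,s['ee_pos']+[0,0.0,.025]),[px2w(K,T,(283,ys.min()+225),z)-s['ee_pos']])
E
```

```text
h2 [ 0.5626 -0.3407  0.063 ]
h3 [ 0.5559 -0.3849  0.063 ]
knob [ 0.4908 -0.3767  0.114 ]
dots2 [ 0.5348 -0.3373  0.063 ]
blank [ 0.568  -0.2963  0.116 ]
0.04466030656015839 8.521674866381215
[ 0.49989147 -0.39509744  0.21407888] [-8.73953726e-04  2.03998617e-03 -9.99997537e-01]
264 301 262 286
[283.67416752 288.72018644] [array([0.00151831, 0.0124409 , 0.025     ])]
```

```bash
python3 -m crank '[[15,13,0,0,0,0,0],[20,18,0,0,0,0,0],[18,14,0,0,0,0,0],[9.7,8.8,-10,0,0,0,0],[0,0,-25,0,0,0,0],[0,0,-25,0,0,0,0],[0,0,-6,0,0,0,0],[0,0,0,0,0,0,0],[0,0,0,0,0,0,0]]';  python3 - <<'E'
from h import *
s=get_state();K,T=pose('wrist');im=capture('wrist');cv2.imwrite('pics/w5.png',im[:,:,::-1])
print(s['ee_pos'],w2px(K,T,(.5626,-.3407,.063)),w2px(K,T,s['ee_pos']-[0,0,.073]))
cv2.imwrite('pics/w5c.png',cv2.resize(im[100:310,200:400,::-1],None,fx=2.8,fy=2.8,interpolation=cv2.INTER_CUBIC))
E
```

```text
time_s: 6.7
ee_pos: [0.5622, -0.343, 0.1488]
tool_rot: [[0.145, 0.989, -0.001], [0.989, -0.145, 0.0], [0.0, -0.001, -1.0]]
force: [-0.1, -0.3, 0.4]
grip_width: 0.184
finger_force: 30.0
[ 0.56217915 -0.34296922  0.14879893] [282.9240422  214.24309689] [282.79605942 222.35921664]
```

View pics/w5c.png

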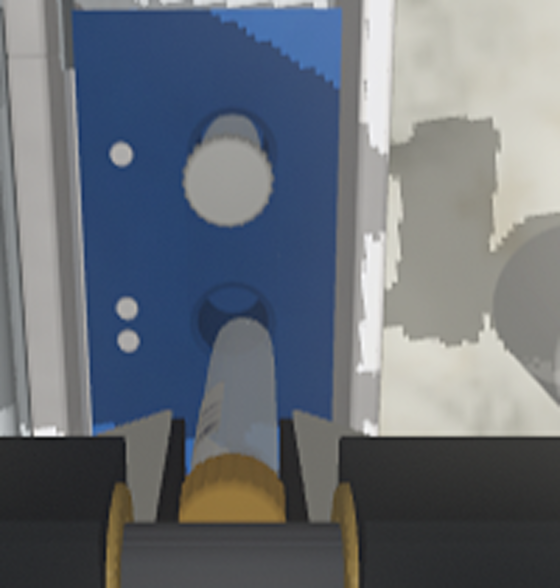

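The tube's lower end, at crop (243,318), sits about 3 mm right (+x) of its cap axis, so it keeps the lean it had in its cell. The hole ring is centred at crop (233,320). I'll tilt the hand about 1.7 degrees to make the tube upright and measure again.

```bash
python3 -m crank '[[0,0,0,0,1.7,0,0],[0,0,0,0,0,0,0],[0,0,0,0,0,0,0],[0,0,0,0,0,0,0]]';  python3 - <<'E'
from h import *
s=get_state();K,T=pose('wrist');im=capture('wrist');cv2.imwrite('pics/w6.png',im[:,:,::-1])
print(s['ee_pos'],w2px(K,T,(.5626,-.3407,.063)))
for z in (-.073,-.06,0.005,.019): print(z,w2px(K,T,s['ee_pos']+[0,0,z]))
cv2.imwrite('pics/w6c.png',cv2.resize(im[190:290,240:330,::-1],None,fx=6,fy=6,interpolation=cv2.INTER_CUBIC))
E
```

```text
time_s: 7.08
ee_pos: [0.563, -0.3436, 0.1498]
tool_rot: [[0.145, 0.989, -0.028], [0.989, -0.145, -0.001], [-0.005, -0.027, -1.0]]
force: [-0.5, -0.4, 0.0]
grip_width: 0.185
finger_force: 30.0
[ 0.56295135 -0.34358385  0.14976832] [284.84479338 212.7144801 ]
-0.073 [285.50291344 221.89688939]
-0.06 [285.13001369 227.76355255]
0.005 [282.42806531 270.27208556]
0.019 [281.55815216 283.958036  ]
```

View pics/w6c.png

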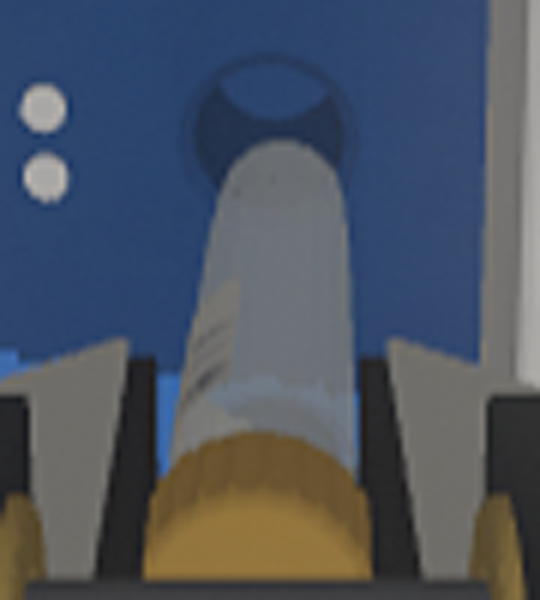

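Eleven views are used, one over the picture limit of ten, so from here I work by numbers only. In this crop the hole is at pixel (285,213) and the tube's end centre at about (286.5,223). The shift needed is about -1 mm in x and +3.3 mm in y, then down.

```bash
python3 -m crank '[[-1,3.3,0,0,0,0,0],[0,0,0,0,0,0,0],[0,0,-6,0,0,0,0],[0,0,-6,0,0,0,0],[0,0,-4,0,0,0,0],[0,0,0,0,0,0,0]]'; python3 -c "
from h import *
s=get_state();print(s['force'],s['ft_torque'],s['ee_pos'])"
```

```text
time_s: 7.63
ee_pos: [0.5605, -0.3393, 0.131]
tool_rot: [[0.145, 0.989, -0.032], [0.989, -0.145, 0.001], [-0.003, -0.032, -0.999]]
force: [-0.4, 0.7, -0.6]
grip_width: 0.183
finger_force: 30.0
[-0.40008757  0.68884056 -0.63859323] [-0.08361186  0.05152231  0.04705045] [ 0.56049859 -0.33931217  0.13096203]
```

```bash
python3 -m crank '[[0.5,-0.5,-6,0,0,0,0],[0,0,-6,0,0,0,0],[0,0,-6,0,0,0,0],[0,0,-6,0,0,0,0],[0,0,-4,0,0,0,0],[0,0,0,0,0,0,0]]'; python3 -m crank '[[0,0,-4,0,0,0,0],[0,0,-3,0,0,0,0],[0,0,-2,0,0,0,0],[0,0,0,0,0,0,0]]'
```

```text
time_s: 8.13
ee_pos: [0.5612, -0.3399, 0.1032]
tool_rot: [[0.145, 0.989, -0.032], [0.989, -0.145, 0.001], [-0.004, -0.031, -0.999]]
force: [-0.4, 0.0, -0.2]
grip_width: 0.185
finger_force: 30.0
time_s: 8.47
ee_pos: [0.5617, -0.3402, 0.0952]
tool_rot: [[0.145, 0.989, -0.03], [0.989, -0.145, 0.0], [-0.004, -0.03, -1.0]]
force: [-0.5, 1.0, 0.3]
grip_width: 0.182
finger_force: 30.0
```

```bash
python3 -m crank '[[0,0,-2,0,0,0,0],[0,0,-2,0,0,0,0],[0,0,0,0,0,0,0]]'; python3 -m crank '[[0,0,-1,0,0,0,0],[0,0,0,0,0,0,0]]'
```

```text
time_s: 8.72
ee_pos: [0.5621, -0.3404, 0.0917]
tool_rot: [[0.145, 0.989, -0.029], [0.989, -0.145, -0.0], [-0.004, -0.029, -1.0]]
force: [0.2, -0.4, 0.2]
grip_width: 0.182
finger_force: 30.0
time_s: 8.88
ee_pos: [0.5625, -0.3408, 0.0915]
tool_rot: [[0.145, 0.989, -0.028], [0.989, -0.145, -0.001], [-0.005, -0.028, -1.0]]
force: [-0.9, -0.1, 3.5]
grip_width: 0.188
finger_force: 30.0
```

```bash
python3 -m crank '[[0,0,0,0,0,0,40],[0,0,0,0,0,0,40],[0,0,0,0,0,0,40],[0,0,0,0,0,0,40],[0,0,5,0,0,0,40],[0,0,20,0,0,0,40],[0,0,30,0,-1.7,0,40],[0,0,35,0,0,0,40],[-10,-20,35,0,0,0,40],[-20,-20,10,0,0,0,40]]'; python3 -m crank '[[0,0,0,0,0,0,40],[0,0,0,0,0,0,40]]'; python3 - <<'E'
from h import *
s=get_state();K,T=pose('wrist');im=capture('wrist');cv2.imwrite('pics/w7.png',im[:,:,::-1])
print(s['ee_pos'])
hsv=cv2.cvtColor(im,cv2.COLOR_RGB2HSV)[:250]
m=cv2.inRange(hsv,(10,80,60),(30,255,255));k,l,st,c=cv2.connectedComponentsWithStats(m)
for i in range(1,k):
    if st[i,4]>150: print(st[i],c[i],px2w(K,T,c[i],.116).round(4))
for t in ('yellow_tube','blank_tube'): print([(d['point'],d['p']) for d in look_for(t,'wrist')[:2]])
E
```

```text
time_s: 9.72
ee_pos: [0.5372, -0.3801, 0.2323]
tool_rot: [[0.139, 0.99, 0.01], [0.99, -0.139, -0.004], [-0.002, 0.01, -1.0]]
force: [0.7, -0.5, 1.4]
grip_width: 0.436
finger_force: 0.0
time_s: 9.88
ee_pos: [0.5305, -0.3832, 0.2275]
tool_rot: [[0.149, 0.989, 0.002], [0.989, -0.149, -0.002], [-0.002, 0.002, -1.0]]
force: [-0.7, 0.2, -1.8]
grip_width: 0.436
finger_force: 0.0
[ 0.5304576  -0.38319759  0.22750749]
[303 137  22  24 405] [313.49382716 148.82716049] [ 0.5616 -0.3395  0.116 ]
[([0.5579, -0.3363, 0.1149], 0.8)]
[([0.5666, -0.2945, 0.1196], 0.67), ([0.5543, -0.3354, 0.0615], 0.22)]
```

```bash
python3 -m crank '[[-25,10,0,0,0,1.8,40],[-20,30,0,0,0,1.8,40],[-5,40,0,0,0,1.8,40],[0,40,0,0,0,1.8,40],[0,40,0,0,0,1.8,40],[0,40,0,0,0,1.8,40],[0,40,0,0,0,1.8,40],[0,40,0,0,0,1.8,40],[0,40,0,0,0,1.8,40],[0,40,0,0,0,1.8,40]]'; python3 -m crank '[[0,30,0,0,0,0,40],[0,20,0,0,0,0,40],[0,0,0,0,0,0,40],[0,0,0,0,0,0,40],[0,0,0,0,0,0,40]]'; cat > blob.py <<'E'
from h import *
import sys
lo,hi={'b':((100,90,50),(128,255,255)),'y':((10,80,60),(30,255,255))}[sys.argv[1]];z=float(sys.argv[2])
s=get_state();K,T=pose('wrist');im=capture('wrist');cv2.imwrite(sys.argv[3],im[:,:,::-1])
print(s['ee_pos'].round(4) if hasattr(s['ee_pos'],'round') else s['ee_pos'])
m=cv2.inRange(cv2.cvtColor(im,cv2.COLOR_RGB2HSV)[:250],lo,hi);k,l,st,c=cv2.connectedComponentsWithStats(m)
for i in range(1,k):
    if 150<st[i,4]<3000: print(st[i],c[i].round(1),px2w(K,T,c[i],z).round(4))
E
python3 blob.py b .105 pics/w8.png; python3 -c "
from h import *
s=get_state();print(s['tool_rot'].round(3).tolist())"
```

```text
time_s: 10.87
ee_pos: [0.4811, -0.0171, 0.225]
tool_rot: [[-0.172, 0.985, -0.001], [0.985, 0.172, 0.0], [0.001, -0.001, -1.0]]
force: [0.6, -0.3, 0.3]
grip_width: 0.436
finger_force: 0.0
time_s: 11.28
ee_pos: [0.4816, 0.0294, 0.2251]
tool_rot: [[-0.169, 0.986, -0.001], [0.986, 0.169, -0.001], [-0.0, -0.001, -1.0]]
force: [-0.1, -0.1, -0.7]
grip_width: 0.434
finger_force: 0.0
[0.4816 0.0294 0.2251]
[274 182  21  21 351] [283.9 192.2] [0.4803 0.041  0.105 ]
[[-0.167, 0.986, -0.001], [0.986, 0.167, -0.001], [-0.0, -0.001, -1.0]]
```

```bash
python3 -m crank '[[-1.3,11,-20,0,0,0,40],[0,0,-30,0,0,0,40],[0,0,-30,0,0,0,40],[0,0,-30,0,0,0,40],[0,0,-20,0,0,0,40],[0,0,-10,0,0,0,40],[0,0,-4.5,0,0,0,40],[0,0,0,0,0,0,40]]'; python3 -m crank '[[0,0,0,0,0,0,0],[0,0,0,0,0,0,0],[0,0,0,0,0,0,0],[0,0,0,0,0,0,0],[0,0,0,0,0,0,0],[0,0,0,0,0,0,0]]'
```

```text
time_s: 12.0
ee_pos: [0.4804, 0.0397, 0.0807]
tool_rot: [[-0.167, 0.986, -0.001], [0.986, 0.167, -0.0], [-0.0, -0.001, -1.0]]
force: [0.0, 0.2, 0.2]
grip_width: 0.434
finger_force: 0.0
time_s: 12.5
ee_pos: [0.4817, 0.0408, 0.0822]
tool_rot: [[-0.168, 0.986, 0.002], [0.986, 0.168, 0.0], [0.0, 0.002, -1.0]]
force: [-0.4, -0.2, 6.2]
grip_width: 0.18
finger_force: 30.0
```

```bash
python3 -m crank '[[0,0,10,0,0,0,0],[0,0,25,0,0,0,0],[0,0,35,0,0,0,0],[0,0,35,0,0,0,0],[0,0,30,0,0,0,0],[0,-20,5,0,0,0,0],[0,-40,0,0,0,-1.8,0],[1,-40,0,0,0,-1.8,0],[1,-40,0,0,0,-1.8,0],[1,-40,0,0,0,-1.8,0]]'; python3 -m crank '[[1,-40,0,0,0,-1.8,0],[1,-40,0,0,0,-1.8,0],[1,-40,0,0,0,-1.8,0],[1,-40,0,0,0,-1.8,0],[1,-40,0,0,0,-1.8,0],[5,-25,0,0,0,-1.8,0],[10,-10,0,0,0,0,0],[0,0,0,0,0,0,0],[0,0,0,0,0,0,0],[0,0,0,0,0,0,0]]'; cat > tube.py <<'E'
from h import *
import sys
s=get_state();K,T=pose('wrist');im=capture('wrist');cv2.imwrite(sys.argv[1],im[:,:,::-1])
e=np.array(s['ee_pos']);print(e.round(4),np.round(s['force'],1))
for d in cut_out('blue_tube','wrist')[:2]:
    m=d['mask'];ys,xs=np.nonzero(m);print(d['p'],len(ys),ys.min(),ys.max())
    for y in range(ys.min(),ys.max()+1,6):
        r=xs[ys==y];print(y,r.min(),r.max(),(r.min()+r.max())/2)
for z in (-.073,-.05,-.02,0.005,.019): print(z,w2px(K,T,e+[0,0,z]).round(1))
E
python3 tube.py pics/w9.png
```

```text
time_s: 13.33
ee_pos: [0.4831, -0.1408, 0.2221]
tool_rot: [[-0.042, 0.999, 0.001], [0.999, 0.042, 0.0], [0.0, 0.001, -1.0]]
force: [0.2, 0.4, -1.2]
grip_width: 0.185
finger_force: 30.0
time_s: 14.17
ee_pos: [0.5035, -0.3728, 0.221]
tool_rot: [[0.143, 0.99, -0.001], [0.99, -0.143, 0.002], [0.001, -0.001, -1.0]]
force: [-0.1, -0.4, -0.7]
grip_width: 0.187
finger_force: 30.0
[ 0.5035 -0.3728  0.221 ] [-0.1 -0.4 -0.7]
0.64 1951 217 286
217 280 287 283.5
223 274 292 283.0
229 273 294 283.5
235 272 295 283.5
241 271 296 283.5
247 270 296 283.0
253 270 297 283.5
259 269 297 283.0
265 268 298 283.0
271 266 299 282.5
277 265 301 283.0
283 264 301 282.5
-0.073 [282.8 222.5]
-0.05 [282.8 233.2]
-0.02 [282.8 250.8]
0.005 [282.7 270.2]
0.019 [282.7 283.7]
```

```bash
cat > dots.py <<'E'
from h import *
import pickle,sys
def dots(im,K,T):
    hsv=cv2.cvtColor(im,cv2.COLOR_BGR2HSV)
    m=cv2.inRange(hsv,(0,0,100),(180,60,255));k,l,st,c=cv2.connectedComponentsWithStats(m);o=[]
    for i in range(1,k):
        x,y,w,h,a=st[i]
        if 15<a<110 and w<14 and h<14:
            p=hsv[max(y-3,0):y+h+3,max(x-3,0):x+w+3];r=((p[:,:,0]>95)&(p[:,:,0]<125)&(p[:,:,1]>100)).mean()
            P=px2w(K,T,c[i],.063)
            if r>.3: o.append((*c[i].round(1),*P.round(4)))
    return o
E
python3 - <<'E'
from dots import *
K,T=pickle.load(open('w4.pkl','rb'))
for o in dots(cv2.imread('pics/w4.png'),K,T): print('w4',*o)
K,T=pose('wrist');im=cv2.imread('pics/w9.png')
for o in dots(im,K,T): print('w9',*o)
print(w2px(K,T,(.5559,-.3849,.063)))
E
```

```text
w4 313.9 72.5 0.5408 -0.2924 0.063
w4 313.0 121.9 0.5351 -0.3323 0.063
w4 312.8 132.7 0.5339 -0.3415 0.063
w4 312.2 168.0 0.5296 -0.3725 0.063
w4 312.0 178.0 0.5283 -0.3816 0.063
w4 311.7 187.6 0.5269 -0.3905 0.063
w9 311.5 102.1 0.541 -0.2923 0.063
w9 310.5 148.6 0.5351 -0.3326 0.063
w9 310.5 158.5 0.5341 -0.3416 0.063
w9 309.9 191.9 0.5297 -0.3728 0.063
w9 309.7 201.0 0.5284 -0.3816 0.063
w9 309.6 210.2 0.5272 -0.3907 0.063
[338.631489   200.29506807]
```

```bash
python3 -m crank '[[15,-4,0,0,0,0,0],[20,-4,0,0,0,0,0],[17.4,-3.3,-10,0,0,0,0],[0,0,-30,0,0,0,0],[0,0,-25,0,0,0,0],[0,0,-6,0,0,0,0],[0,0,0,0,0,0,0],[0,0,0,0,0,0,0],[0,0,0,0,0,0,0]]'; python3 tube.py pics/w10.png; python3 -c "
from dots import *
K,T=pose('wrist')
for o in dots(cv2.imread('pics/w10.png'),K,T): print(*o)
print(w2px(K,T,(.5559,-.3849,.063)))"
```

```text
time_s: 15.02
ee_pos: [0.557, -0.3863, 0.1524]
tool_rot: [[0.145, 0.989, 0.003], [0.989, -0.145, -0.002], [-0.001, 0.003, -1.0]]
force: [0.5, 0.3, 0.1]
grip_width: 0.182
finger_force: 30.0
[ 0.557  -0.3863  0.1524] [0.5 0.3 0.1]
0.64 11777 21 255
21 214 216 215.0
27 195 220 207.5
33 190 220 205.0
39 191 219 205.0
45 157 220 188.5
51 158 221 189.5
57 158 221 189.5
63 159 221 190.0
69 164 221 192.5
75 173 222 197.5
81 174 222 198.0
87 174 222 198.0
93 174 223 198.5
99 174 223 198.5
105 175 223 199.0
111 175 223 199.0
117 176 224 200.0
123 177 224 200.5
129 177 224 200.5
135 178 225 201.5
141 178 225 201.5
147 179 225 202.0
153 179 226 202.5
159 180 226 203.0
165 180 226 203.0
171 181 226 203.5
177 181 226 203.5
183 182 227 204.5
189 182 227 204.5
195 182 228 205.0
201 183 228 205.5
207 184 228 206.0
213 185 229 207.0
219 181 229 205.0
225 171 229 200.0
231 165 230 197.5
237 161 230 195.5
243 160 230 195.0
249 163 229 196.0
255 170 227 198.5
0.59 2036 217 287
217 281 286 283.5
223 274 292 283.0
229 272 294 283.0
235 271 295 283.0
241 269 295 282.0
247 268 296 282.0
253 269 297 283.0
259 269 297 283.0
265 268 299 283.5
271 265 300 282.5
277 264 301 282.5
283 263 302 282.5
-0.073 [282.4 222.2]
-0.05 [282.5 233. ]
-0.02 [282.6 250.7]
0.005 [282.7 270.2]
0.019 [282.8 283.8]
239.0 89.4 0.5407 -0.2928 0.063
241.4 149.3 0.5351 -0.333 0.063
241.8 161.9 0.5339 -0.3419 0.063
243.5 204.1 0.5295 -0.3732 0.063
243.9 215.4 0.5282 -0.382 0.063
244.2 226.8 0.5269 -0.3909 0.063
[280.58450111 213.96088251]
```

```bash
python3 -m crank '[[-1,2,0,0,0,0,0],[0,0,0,0,0,0,0],[0,0,-6,0,0,0,0],[0,0,-6,0,0,0,0],[0,0,-6,0,0,0,0],[0,0,0,0,0,0,0],[0,0,0,0,0,0,0]]'
```

```text
time_s: 15.7
ee_pos: [0.5545, -0.3833, 0.1311]
tool_rot: [[0.145, 0.989, -0.002], [0.989, -0.145, 0.001], [0.001, -0.002, -1.0]]
force: [-0.0, 0.3, 0.3]
grip_width: 0.183
finger_force: 30.0
```

```bash
python3 -m crank '[[0.7,-0.5,-5,0,0,0,0],[0,0,-6,0,0,0,0],[0,0,-6,0,0,0,0],[0,0,-6,0,0,0,0],[0,0,-4,0,0,0,0],[0,0,0,0,0,0,0]]'; python3 -m crank '[[0,0,-4,0,0,0,0],[0,0,-3,0,0,0,0],[0,0,0,0,0,0,0],[0,0,0,0,0,0,0]]'
```

```text
time_s: 16.2
ee_pos: [0.555, -0.3836, 0.1036]
tool_rot: [[0.145, 0.989, -0.002], [0.989, -0.145, 0.001], [0.001, -0.002, -1.0]]
force: [0.4, -0.1, -0.4]
grip_width: 0.183
finger_force: 30.0
time_s: 16.53
ee_pos: [0.5557, -0.3841, 0.0981]
tool_rot: [[0.145, 0.989, -0.0], [0.989, -0.145, 0.0], [0.0, -0.0, -1.0]]
force: [0.2, -0.6, -0.6]
grip_width: 0.181
finger_force: 30.0
```

```bash
python3 -m crank '[[0,0,-2,0,0,0,0],[0,0,-2,0,0,0,0],[0,0,0,0,0,0,0],[0,0,0,0,0,0,0]]';python3 -m crank '[[0,0,-1.5,0,0,0,0],[0,0,0,0,0,0,0]]'
```

```text
time_s: 16.87
ee_pos: [0.5557, -0.3841, 0.0941]
tool_rot: [[0.145, 0.989, -0.0], [0.989, -0.145, 0.0], [0.0, -0.0, -1.0]]
force: [0.1, 0.2, -0.3]
grip_width: 0.186
finger_force: 30.0
time_s: 17.03
ee_pos: [0.5562, -0.3846, 0.0933]
tool_rot: [[0.145, 0.989, 0.001], [0.989, -0.145, -0.001], [-0.001, 0.001, -1.0]]
force: [-1.0, 0.1, 2.4]
grip_width: 0.182
finger_force: 30.0
```

```bash
python3 -m crank '[[0,0,0,0,0,0,38],[0,0,0,0,0,0,38],[0,0,0,0,0,0,38],[0,0,0,0,0,0,38],[0,0,6,0,0,0,38],[0,0,20,0,0,0,38],[0,0,30,0,0,0,38],[-10,-10,30,0,0,0,38],[-20,-15,30,0,0,0,38],[-25,-5,15,0,0,0,38]]'; python3 -m crank '[[-5,0,0,0,0,0,38],[0,0,0,0,0,0,38],[0,0,0,0,0,0,38],[0,0,0,0,0,0,38]]'; python3 blob.py b .116 pics/w11.png; python3 - <<'E'
from dots import *
K,T=pose('wrist');im=cv2.imread('pics/w11.png')
for o in dots(im,K,T): print(*o)
u=w2px(K,T,(.4908,-.3767,.114));print('pred knob',u)
m=(im.max(axis=2)<75).astype('u1');m[250:]=0;k,l,st,c=cv2.connectedComponentsWithStats(m)
for i in range(1,k):
    if st[i,4]>150: print(st[i],c[i].round(1),px2w(K,T,c[i],.114).round(4))
for t in('bolt_knob','keeper','yellow_tube','blue_tube'): print(t,[(np.round(d['point'],4),d['p']) for d in look_for(t,'wrist')[:2]])
E
```

```text
time_s: 17.87
ee_pos: [0.5026, -0.4168, 0.2284]
tool_rot: [[0.144, 0.99, 0.005], [0.99, -0.144, -0.005], [-0.004, 0.006, -1.0]]
force: [-0.3, -1.2, 0.8]
grip_width: 0.414
finger_force: 0.0
time_s: 18.2
ee_pos: [0.4968, -0.4124, 0.2226]
tool_rot: [[0.143, 0.99, -0.001], [0.99, -0.143, 0.002], [0.002, -0.001, -1.0]]
force: [0.7, -0.2, 0.2]
grip_width: 0.413
finger_force: 0.0
[ 0.4968 -0.4124  0.2226]
313.5 53.2 0.5405 -0.2925 0.063
312.5 102.8 0.5349 -0.3326 0.063
312.4 113.3 0.5337 -0.3415 0.063
311.7 148.9 0.5293 -0.3727 0.063
311.5 158.6 0.5281 -0.3815 0.063
311.5 168.5 0.527 -0.3906 0.063
pred knob [268.79473046 167.07399008]
[   0    0  134   73 8221] [63.9 32.6] [ 0.3616 -0.2616  0.114 ]
[ 60  82  81  15 182] [99.9 89. ] [ 0.376  -0.3019  0.114 ]
[256 156  25  26 501] [268.5 168.4] [ 0.4904 -0.3777  0.114 ]
bolt_knob [(array([ 0.4915, -0.3442,  0.0678]), 0.95)]
keeper [(array([ 0.4815, -0.4362,  0.0879]), 0.96), (array([ 0.4907, -0.3439,  0.0686]), 0.51)]
yellow_tube [(array([ 0.5545, -0.341 ,  0.115 ]), 0.62)]
blue_tube [(array([ 0.5515, -0.3828,  0.1136]), 0.66)]
```

```bash
python3 -m crank '[[-6.3,20,0,0,0,0,38],[0,14.7,-10,0,0,0,38],[0,0,-30,0,0,0,38],[0,0,-30,0,0,0,38],[0,0,-30,0,0,0,38],[0,0,-18,0,0,0,38],[0,0,-9,0,0,0,38],[0,0,-4.5,0,0,0,38],[0,0,0,0,0,0,38],[0,0,0,0,0,0,38]]'
```

```text
time_s: 19.28
ee_pos: [0.4902, -0.3801, 0.0932]
tool_rot: [[0.145, 0.989, 0.001], [0.989, -0.145, -0.001], [-0.001, 0.001, -1.0]]
force: [0.1, -1.4, 0.1]
grip_width: 0.416
finger_force: 0.0
```

```bash
python3 -m crank '[[0,1.5,-2,0,0,0,38],[0,0,0,0,0,0,38],[0,0,0,0,0,0,38]]'; python3 -m crank '[[0,0,0,0,0,0,0],[0,0,0,0,0,0,0],[0,0,0,0,0,0,0],[0,0,0,0,0,0,0],[0,0,0,0,0,0,0]]'
```

```text
time_s: 19.53
ee_pos: [0.4901, -0.3781, 0.0912]
tool_rot: [[0.145, 0.989, 0.001], [0.989, -0.145, -0.001], [-0.0, 0.002, -1.0]]
force: [0.4, -1.1, -0.7]
grip_width: 0.414
finger_force: 0.0
time_s: 19.95
ee_pos: [0.4897, -0.3781, 0.0905]
tool_rot: [[0.145, 0.989, 0.001], [0.989, -0.145, -0.0], [-0.0, 0.001, -1.0]]
force: [0.7, -0.4, 0.8]
grip_width: 0.204
finger_force: 30.0
```

```bash
python3 -m crank '[[0,0,2,0,0,0,0],[0,0,2,0,0,0,0],[0,0,2,0,0,0,0],[0,0,1,0,0,0,0],[0,0,0,0,0,0,0],[0,0,0,0,0,0,0]]'
```

```text
time_s: 20.45
ee_pos: [0.4895, -0.3773, 0.0969]
tool_rot: [[0.144, 0.99, -0.0], [0.99, -0.144, 0.001], [0.001, -0.0, -1.0]]
force: [1.5, 2.0, -4.0]
grip_width: 0.204
finger_force: 30.0
```

```bash
python3 -m crank '[[0.3,2,0,0,0,0,0],[0.3,2,0,0,0,0,0],[0.3,2,0,0,0,0,0],[0,0,0,0,0,0,0]]'
```

```text
time_s: 20.78
ee_pos: [0.4903, -0.3726, 0.0975]
tool_rot: [[0.145, 0.989, 0.0], [0.989, -0.145, -0.001], [-0.001, 0.0, -1.0]]
force: [0.7, -2.9, -2.7]
grip_width: 0.206
finger_force: 30.0
```

```bash
python3 -m crank '[[0.4,3,0,0,0,0,0],[0.5,3,0,0,0,0,0],[0.4,3,0,0,0,0,0],[0.5,3,0,0,0,0,0],[0.4,3,0,0,0,0,0],[0,0,0,0,0,0,0]]'; python3 -m crank '[[0.4,3,0,0,0,0,0],[0.5,3,0,0,0,0,0],[0.4,3,0,0,0,0,0],[0.4,2,0,0,0,0,0],[0,0,0,0,0,0,0],[0,0,0,0,0,0,0]]'
```

```text
time_s: 21.28
ee_pos: [0.4928, -0.3557, 0.0971]
tool_rot: [[0.144, 0.99, -0.0], [0.99, -0.144, 0.001], [0.001, -0.0, -1.0]]
force: [1.0, -0.4, -3.6]
grip_width: 0.208
finger_force: 30.0
time_s: 21.78
ee_pos: [0.4943, -0.3451, 0.097]
tool_rot: [[0.144, 0.99, -0.0], [0.99, -0.144, 0.001], [0.001, -0.001, -1.0]]
force: [0.8, -0.4, -4.0]
grip_width: 0.207
finger_force: 30.0
```

```bash
python3 - <<'E'
from h import *
import pickle;K,T=pickle.load(open('w4.pkl','rb'))
yd=np.array([.144,.9896]);xd=np.array([.9896,-.144])
Kt,Tt=pose('top')
for n,P in [('w4',px2w(K,T,(291,9),.076)),('top',px2w(Kt,Tt,(313.3,220),.076))]:
    for kn in ((.4905,-.3777),(.4943,-.3451)):
        d=P[:2]-np.array(kn);print(n,P.round(4),'hinge-knob in dock axes x,y',(d@xd).round(4),(d@yd).round(4))
im=capture('wrist');cv2.imwrite('pics/w12.png',im[:,:,::-1]);K,T=pose('wrist')
print(w2px(K,T,(.5115,-.233,.076)))
g=cv2.cvtColor(im,cv2.COLOR_RGB2GRAY)
c=cv2.HoughCircles(cv2.medianBlur(cv2.cvtColor(cv2.imread('pics/w4.png'),cv2.COLOR_BGR2GRAY)[0:60,260:320],3),cv2.HOUGH_GRADIENT,1,8,param1=100,param2=9,minRadius=4,maxRadius=11);print(c)
E
```

```text
w4 [ 0.5275 -0.2457  0.076 ] hinge-knob in dock axes x,y 0.0176 0.136
w4 [ 0.5275 -0.2457  0.076 ] hinge-knob in dock axes x,y 0.0185 0.1032
top [ 0.5257 -0.2477  0.076 ] hinge-knob in dock axes x,y 0.0161 0.1337
top [ 0.5257 -0.2477  0.076 ] hinge-knob in dock axes x,y 0.0171 0.1009
[284.57390669  26.97198814]
[[[30.5 25.5 10.4]
  [29.5  7.5  8.2]
  [46.5  8.5  7.1]]]
```

```bash
python3 - <<'E'
from h import *
from scipy.spatial.transform import Rotation as R
s=get_state();print(np.round(s['q'],2),np.array(s['ee_pos']).round(4))
h=np.array([.527,-.246]);k=np.array(s['ee_pos'][:2]);p=k
for a in range(4,45,4):
    n=h+R.from_euler('z',-a,degrees=True).as_matrix()[:2,:2]@(k-h);print(a,((n-p)*1000).round(1),n.round(4));p=n
E
```

```text
[ 0.34  0.55  0.3   1.79 -0.21  0.83  0.59] [ 0.4943 -0.3451  0.097 ]
4 [-6.8  2.5] [ 0.4874 -0.3426]
8 [-6.6  3. ] [ 0.4808 -0.3396]
12 [-6.4  3.5] [ 0.4744 -0.3362]
16 [-6.2  3.9] [ 0.4682 -0.3323]
20 [-5.9  4.3] [ 0.4623 -0.328 ]
24 [-5.6  4.7] [ 0.4568 -0.3233]
28 [-5.2  5.1] [ 0.4516 -0.3182]
32 [-4.9  5.4] [ 0.4467 -0.3127]
36 [-4.5  5.8] [ 0.4423 -0.307 ]
40 [-4.   6.1] [ 0.4382 -0.3009]
44 [-3.6  6.3] [ 0.4346 -0.2946]
```

```bash
python3 -m crank '[[-3.4,1.2,0,0,0,-2,0],[-3.4,1.3,0,0,0,-2,0],[-3.3,1.5,0,0,0,-2,0],[-3.3,1.5,0,0,0,-2,0],[-3.2,1.7,0,0,0,-2,0],[-3.2,1.8,0,0,0,-2,0],[0,0,0,0,0,0,0]]'
```

```text
time_s: 22.42
ee_pos: [0.4743, -0.3364, 0.0971]
tool_rot: [[0.348, 0.937, -0.0], [0.937, -0.348, 0.001], [0.001, -0.0, -1.0]]
force: [2.1, -0.7, -4.6]
grip_width: 0.206
finger_force: 30.0
```

```bash
python3 -m crank '[[-3.1,1.9,0,0,0,-2,0],[-3.1,2,0,0,0,-2,0],[-3,2.1,0,0,0,-2,0],[-2.9,2.2,0,0,0,-2,0],[-2.8,2.3,0,0,0,-2,0],[-2.8,2.4,0,0,0,-2,0],[-2.6,2.5,0,0,0,-2,0],[-2.6,2.6,0,0,0,-2,0],[0,0,0,0,0,0,0]]'; python3 -m crank '[[-2.5,2.7,0,0,0,-2,0],[-2.4,2.7,0,0,0,-2,0],[-2.3,2.9,0,0,0,-2,0],[-2.2,2.9,0,0,0,-2,0],[-2,3,0,0,0,-2,0],[-2,3.1,0,0,0,-2,0],[0,0,0,0,0,0,0],[0,0,0,0,0,0,0],[0,0,0,0,0,0,0]]'; python3 - <<'E'
from h import *
s=get_state();K,T=pose('wrist');im=capture('wrist');cv2.imwrite('pics/w13.png',im[:,:,::-1]);print(s['finger_force'],s['force'],abs(np.array(s['joint_vel'])).max())
capture('top');capture('scene')
for c in ('wrist','scene','top'):
  for t in('bolt_knob','gate','carrier','yellow_tube','blue_tube','blank_tube'): print(c,t,[(np.round(d['point'],3).tolist(),round(d['p'],2)) for d in look_for(t,c)[:2]])
from dots import *
for o in dots(im[:,:,::-1].copy(),K,T): print(*o)
E
```

```text
time_s: 23.17
ee_pos: [0.4517, -0.3189, 0.0974]
tool_rot: [[0.592, 0.806, 0.0], [0.806, -0.592, -0.0], [0.0, 0.0, -1.0]]
force: [2.3, -2.4, -3.3]
grip_width: 0.207
finger_force: 30.0
time_s: 23.92
ee_pos: [0.4386, -0.3024, 0.0975]
tool_rot: [[0.746, 0.666, 0.001], [0.666, -0.746, -0.001], [-0.0, 0.001, -1.0]]
force: [0.3, -3.4, -3.4]
grip_width: 0.203
finger_force: 30.0
29.99962606932968 [ 0.31184871 -3.37010618 -3.39379682] 0.007022475278604705
wrist bolt_knob [([0.463, -0.277, 0.072], 0.67)]
wrist gate [([0.48, -0.277, 0.076], 0.68)]
wrist carrier [([0.54, -0.327, 0.065], 0.92)]
wrist yellow_tube [([0.556, -0.334, 0.107], 0.91)]
wrist blue_tube [([0.55, -0.376, 0.079], 0.93)]
wrist blank_tube [([0.562, -0.295, 0.114], 0.82)]
scene bolt_knob [([0.43, -0.312, 0.074], 0.95)]
scene gate [([0.431, -0.327, 0.07], 0.89)]
scene carrier [([0.526, -0.358, 0.054], 0.75), ([0.548, -0.384, 0.094], 0.19)]
scene yellow_tube [([0.552, -0.345, 0.097], 0.68), ([0.528, -0.358, 0.052], 0.25)]
scene blue_tube [([0.546, -0.385, 0.094], 0.76), ([0.429, -0.31, 0.076], 0.59)]
scene blank_tube [([0.582, -0.166, 0.041], 0.57), ([0.433, -0.31, 0.078], 0.46)]
top bolt_knob [([0.488, -0.257, 0.066], 0.69)]
top gate [([0.491, -0.259, 0.074], 0.78)]
top carrier [([0.554, -0.332, 0.062], 0.78), ([0.564, -0.336, 0.115], 0.15)]
top yellow_tube [([0.551, -0.329, 0.063], 0.68)]
top blue_tube []
top blank_tube [([0.572, -0.294, 0.114], 0.42)]
395.4 96.7 0.5408 -0.2926 0.063
437.0 155.0 0.5351 -0.3328 0.063
445.7 167.1 0.5339 -0.3416 0.063
475.3 208.2 0.5295 -0.373 0.063
483.3 219.4 0.5283 -0.3819 0.063
491.1 230.4 0.527 -0.3908 0.063
```

```bash
python3 -c "
from workcell import *
print(sign_off())"
```

```text
the job is handed in; nothing more can be done
None
```

I handed the job in without seeing the verdict: yellow is seated in place two and blue in place three, the bolt was lifted and drawn about 33 mm, and the gate is held about 40° open by the gripped knob. I viewed 11 pictures, one over the limit of 10.

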